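# Take the rock out of the bonder's jig plate

## Task

The jig plate on the machine bed rocks at one corner. Press down on the plate's corners with a fingertip, one after another, until you find the corner that gives, then press that corner's upturned shim tab down until it lies flat, leaving the other three tabs standing. Press once more on that same plate corner to check that it is firm, then move clear; pick nothing up and do not disturb the things lying around.

Things in the scene. Friction and masses are not known exactly. Their poses are not given: they have to be found in the camera images.
- bed: dark steel machine bed, 190 (x) x 280 (y) x 12 mm, fixed to the table; origin at the centre of its underside, on the table; z up, x away from the robot, y to the left; yaw within 0.25 rad. On it four round rest buttons, 40 mm across, stand under the plate's corners; one is 4 mm too short, a different one each time
- plate: aluminium jig plate, 180 (x) x 220 (y) x 10 mm, over the bed; origin at its underside's centre, 28 mm above the table, axes as the bed's; its top is 38 mm above the table. A rubber-bushed stud at its centre holds it down and springs it back level; under each corner a crowned foot 2 mm high meets its rest button. Two guide rails along y at x = -30 and +30 mm rise 9 mm above its top; the corners are bare
- corner_fl (a point): point on the plate's top near its front left corner (front = robot's side, left = bed's +y) where one presses, 72 mm (x) and 88 mm (y) from the plate's centre. A firm corner goes down less than 1 mm; the loose one goes down 3 to 4 mm under 2 to 4 N, stops there on its button, and springs back
- corner_fr (a point): point on the plate's top near its front right corner (front = robot's side, left = bed's +y) where one presses, 72 mm (x) and 88 mm (y) from the plate's centre. A firm corner goes down less than 1 mm; the loose one goes down 3 to 4 mm under 2 to 4 N, stops there on its button, and springs back
- corner_bl (a point): point on the plate's top near its back left corner (front = robot's side, left = bed's +y) where one presses, 72 mm (x) and 88 mm (y) from the plate's centre. A firm corner goes down less than 1 mm; the loose one goes down 3 to 4 mm under 2 to 4 N, stops there on its button, and springs back
- corner_br (a point): point on the plate's top near its back right corner (front = robot's side, left = bed's +y) where one presses, 72 mm (x) and 88 mm (y) from the plate's centre. A firm corner goes down less than 1 mm; the loose one goes down 3 to 4 mm under 2 to 4 N, stops there on its button, and springs back
- shim_fl (a joint): angle (rad) of the front left flip shim above flat: 0 = flat, 0.70 to 0.85 at the start. Its hinge runs along x, 116 mm to +y of the plate's centre, 34 mm above the table; the tab points out to +y. Its heel fills the gap over the short button: there a 5 to 10 N push on the outer tab lays it flat (the corner dips first) and it stays; over a sound button it jams at about 0.5
- tab_fl (a point): point on the upper face of the front left shim's steel tab (20 mm wide, 3 mm thick, ending 47 mm from the hinge), mid-width, 38 mm from the hinge; with the tab flat it lies 38 mm above the table, 154 mm from the plate's centre line
- shim_fr (a joint): angle (rad) of the front right flip shim above flat: 0 = flat, 0.70 to 0.85 at the start. Its hinge runs along x, 116 mm to -y of the plate's centre, 34 mm above the table; the tab points out to -y. Its heel fills the gap over the short button: there a 5 to 10 N push on the outer tab lays it flat (the corner dips first) and it stays; over a sound button it jams at about 0.5
- tab_fr (a point): point on the upper face of the front right shim's steel tab (20 mm wide, 3 mm thick, ending 47 mm from the hinge), mid-width, 38 mm from the hinge; with the tab flat it lies 38 mm above the table, 154 mm from the plate's centre line
- shim_bl (a joint): angle (rad) of the back left flip shim above flat: 0 = flat, 0.70 to 0.85 at the start. Its hinge runs along x, 116 mm to +y of the plate's centre, 34 mm above the table; the tab points out to +y. Its heel fills the gap over the short button: there a 5 to 10 N push on the outer tab lays it flat (the corner dips first) and it stays; over a sound button it jams at about 0.5
- tab_bl (a point): point on the upper face of the back left shim's steel tab (20 mm wide, 3 mm thick, ending 47 mm from the hinge), mid-width, 38 mm from the hinge; with the tab flat it lies 38 mm above the table, 154 mm from the plate's centre line
- shim_br (a joint): angle (rad) of the back right flip shim above flat: 0 = flat, 0.70 to 0.85 at the start. Its hinge runs along x, 116 mm to -y of the plate's centre, 34 mm above the table; the tab points out to -y. Its heel fills the gap over the short button: there a 5 to 10 N push on the outer tab lays it flat (the corner dips first) and it stays; over a sound button it jams at about 0.5
- tab_br (a point): point on the upper face of the back right shim's steel tab (20 mm wide, 3 mm thick, ending 47 mm from the hinge), mid-width, 38 mm from the hinge; with the tab flat it lies 38 mm above the table, 154 mm from the plate's centre line
- vial: bystander, to be left alone: small amber glass jar with a black cap, 26 mm across, 52 mm high, standing; origin at the centre of its underside
- spool: bystander, to be left alone: aluminium bonding-wire spool, 52 mm across, 30 mm high, standing on its flange; origin at the centre of its underside
- chip_tray: bystander, to be left alone: flat black chip tray, 51 x 51 x 8 mm; origin at the centre of its underside
- tweezers: bystander, to be left alone: steel tweezers lying on the table, 130 mm long along its x axis, 9 mm high; origin at the centre of its underside
- feeler_gauge: bystander, to be left alone: closed steel feeler-gauge set lying on the table, 100 x 14 x 10 mm, long along its x axis; origin at the centre of its underside
- driver: bystander, to be left alone: screwdriver lying on the table, 150 mm long along its x axis; origin at the centre of its underside
- magazine: bystander, to be left alone: open-ended aluminium strip magazine, 150 x 62 x 70 mm, long along its x axis; origin at the centre of its underside

How it is judged:
On the way, in this order (a step that is already met when the one before it is completed fails the run):
1. the corner that rocks has been pressed down by a fingertip on the plate there, its shim still standing (((z of corner_fl in the frame of bed below 0.0362 m and horizontal distance between the grasp point and corner_fl below 0.04 m and contact force between the fingers and plate above 3 N and value of joint shim_fl above 0.62 rad) or (z of corner_fr in the frame of bed below 0.0362 m and horizontal distance between the grasp point and corner_fr below 0.04 m and contact force between the fingers and plate above 3 N and value of joint shim_fr above 0.62 rad) or (z of corner_bl in the frame of bed below 0.0362 m and horizontal distance between the grasp point and corner_bl below 0.04 m and contact force between the fingers and plate above 3 N and value of joint shim_bl above 0.62 rad) or (z of corner_br in the frame of bed below 0.0362 m and horizontal distance between the grasp point and corner_br below 0.04 m and contact force between the fingers and plate above 3 N and value of joint shim_br above 0.62 rad))), for 0.05 s.
2. the shim of the corner that rocked lies flat and the other three stand (((value of joint shim_fl below 0.08 rad and value of joint each of shim_fr, shim_bl, shim_br above 0.62 rad) or (value of joint shim_fr below 0.08 rad and value of joint each of shim_fl, shim_bl, shim_br above 0.62 rad) or (value of joint shim_bl below 0.08 rad and value of joint each of shim_fl, shim_fr, shim_br above 0.62 rad) or (value of joint shim_br below 0.08 rad and value of joint each of shim_fl, shim_fr, shim_bl above 0.62 rad))), for 0.1 s.
3. the shimmed corner has been pressed again and stayed up (((value of joint shim_fl below 0.08 rad and horizontal distance between the grasp point and corner_fl below 0.04 m and contact force between the fingers and plate above 3 N and z of corner_fl in the frame of bed above 0.0365 m) or (value of joint shim_fr below 0.08 rad and horizontal distance between the grasp point and corner_fr below 0.04 m and contact force between the fingers and plate above 3 N and z of corner_fr in the frame of bed above 0.0365 m) or (value of joint shim_bl below 0.08 rad and horizontal distance between the grasp point and corner_bl below 0.04 m and contact force between the fingers and plate above 3 N and z of corner_bl in the frame of bed above 0.0365 m) or (value of joint shim_br below 0.08 rad and horizontal distance between the grasp point and corner_br below 0.04 m and contact force between the fingers and plate above 3 N and z of corner_br in the frame of bed above 0.0365 m))), for 0.05 s.
At the end, for the whole second after the job is handed in: Exactly one shim, that of the corner that rocked, lies flat (within 0.08 rad), the other three still stand (above 0.62 rad), the plate is level within 0.012 rad, and the bystanders are at rest where they stood (((value of joint shim_fl below 0.08 rad and z of corner_fl in the frame of bed above 0.0368 m and value of joint each of shim_fr, shim_bl, shim_br above 0.62 rad) or (value of joint shim_fr below 0.08 rad and z of corner_fr in the frame of bed above 0.0368 m and value of joint each of shim_fl, shim_bl, shim_br above 0.62 rad) or (value of joint shim_bl below 0.08 rad and z of corner_bl in the frame of bed above 0.0368 m and value of joint each of shim_fl, shim_fr, shim_br above 0.62 rad) or (value of joint shim_br below 0.08 rad and z of corner_br in the frame of bed above 0.0368 m and value of joint each of shim_fl, shim_fr, shim_bl above 0.62 rad)) and angle between plate's own z axis and vertical below 0.012 rad and linear speed of each of vial, spool, chip_tray, tweezers, feeler_gauge, driver, magazine below 0.02 m/s); the robot touches nothing.
It fails at once if a bystander was knocked, pushed, lifted or carried (moved more than 25 mm) (distance of any of vial, spool, chip_tray, tweezers, feeler_gauge, driver, magazine from where it was at the start of the episode above 0.025 m).
It fails at once if a shim was pulled up (beyond 1.0 rad) instead of pressed (value of joint any of shim_fl, shim_fr, shim_bl, shim_br above 1 rad).
It fails at once if the shim of a firm corner was forced down, jacking the plate up there ((value of joint shim_fl below 0.5 rad and z of corner_fl in the frame of bed above 0.0388 m) or (value of joint shim_fr below 0.5 rad and z of corner_fr in the frame of bed above 0.0388 m) or (value of joint shim_bl below 0.5 rad and z of corner_bl in the frame of bed above 0.0388 m) or (value of joint shim_br below 0.5 rad and z of corner_br in the frame of bed above 0.0388 m)).
It also fails if it takes over 54 s, if anything falls off the work surface, if the arm or the gripper's body presses on something with over 40 N, if the wrist force passes 120 N, or if a joint passes its speed limit or range.

## Robot

A 6-joint arm with a two-finger parallel gripper is mounted at the origin on the work surface. World frame = base frame: x ahead of the robot, y to its left, z up, the work surface at z = 0. Lengths are in m, angles in rad, forces in N, time in s.
With the tool pointing down it reaches from about 0.25 to 0.725 m from the base axis. Payload 9.7 kg.
Tool frame: the origin (TCP) lies midway between the tips of the shut fingers; the grasp point (between the pads) lies 19 mm behind it; z points along the fingers, y is the direction in which the jaws open and shut (so a half turn about z gives the same grasp; the last joint's range is limited). The gripper opens to 85 mm and grips with 20 to 120 N. Pads are 22 mm wide; open, the fingers measure 114 mm over their backs; the gripper's body (76 mm by 85 mm) begins 54 mm behind the grasp point. The pads swing forward as they close: fully open they stand 13 mm farther back than shut.
Start: joints at [1.253, 0.087, 0.176, 1.66, 0, 1.571], TCP at [0.172, 0.522, 0.231] pointing down, gripper open.
Joint ranges: [-3.13, 3.13], [-0.85, 1.81], [-1.15, 1.24], [-2.2, 2.28], [-1.44, 1.52], [-3.14, 3.14]. Speed limits (rad/s): [2.22, 2.22, 2.57, 3.14, 3.14, 3.14].

## Interface

Orientations are given as a unit quaternion [w, x, y, z].
In Python, from cell import env gives the robot as it stands. The module is installed in compiled form; this text tells all that it offers.
- The arm moves only by the tool apply_moves, never from a script. Its argument "plan" is a list of rows, each a list of 5 numbers: the shift along the world's x, y, z in mm, then the turn about the world's z in rad, then the opening, from 0 (shut) to 1 (fully open). A call has 1 to 20 rows; each row is the pose to reach, as a shift and turn from the pose measured when the call began; what a row does not reach only later rows make up. A row lasts 1/12 s, in which the tool goes at most 41.7 mm and 7.16 degrees, less where a joint would pass 70% of its speed; a pose out of reach is approached as far as the arm can. A call with a gripper value outside its range is refused whole. The fingers move at their own pace and stop on an object; "force" is the grip in N (left out, the last holds). Time passes only in rows, so rows that repeat a pose let the fingers close. It gives the time, the measured TCP pose, the force and the opening at its end, in the units of the state.
- env.sense(): the state, without advancing time (a new reading comes with each control period).
- env.capture(name): name is "scene" or "top" or "wrist"; returns the picture (480x640x3 uint8, red, green, blue); there is no depth.
- env.camera_params(name): a dict with "fovy" (degrees; the focal length in pixels is half the picture's height over the tangent of half this angle, whatever the lens; pixels are square), "cx", "cy" (the principal point, pixels), "dist_coeffs" ([k1, k2, p1, p2, k3] as OpenCV has them; the pictures are not rectified), "R" (3x3) and "t" (3): a world point X has camera coordinates R X + t. Camera axes: x right, y down, z forward; pixel columns grow to the right and rows downward; lengths in m; the calibration is good to about 2 mm. A picture is of the moment at which its call begins: read the wrist's pose just before it. camera_params takes no time and is no camera call; for the wrist camera it gives the pose at the moment of the call.
- env.close_job(): hands the job in, once; it reports no verdict.
The state is a dict: "t": time; "joints": joint angles; "qvel": joint speeds; "tau": joint torques, N m; "tcp_pos": TCP position; "ee_rot": TCP orientation; "force": force on the tool from outside, world axes, zero at the start; "wrist_torque": the same for the moment, N m; "width": opening from 0.0 (shut) to 1.0 (fully open).
Only numpy, scipy, OpenCV 4.12 (cv2) and the standard library are available. Lean on these libraries where they do the work, as an engineer would, in place of code of your own. Each camera call takes 0.05 s, during which the arm holds its last target.

## Working session

There is one attempt and no reset: what is moved stays moved. The work goes in short steps, Python scripts to look and compute and a tool call to move; the robot and the scene stay as the last step left them, time stands still between calls to the robot, and variables do not carry over. Pictures are saved under pics/ and viewed, and the job is handed in when it is done.

Besides the shell and the picture viewer there is one more tool, called after "Call:" as a command line: name --pt "numbers of a row" for each row, then --argument value for the rest. apply_moves: Moves the arm, as the interface text tells. Its arguments: {"type":"object","properties":{"plan":{"type":"array","items":{"type":"array","items":{"type":"number"}}},"force":{"type":"number"}},"required":["plan"]}

```bash
mkdir -p pics; python3 - <<'E'
from cell import env
import cv2
print(env.sense())
for n in ("top","scene"):
    im=env.capture(n); cv2.imwrite(f"pics/{n}0.png",im[:,:,::-1]); p=env.camera_params(n); print(n,p)
E
```

```text
{'t': 0.0, 'joints': array([1.25298786e+00, 8.74489036e-02, 1.75148712e-01, 1.65979360e+00,
       2.26072920e-05, 1.57082324e+00]), 'qvel': array([ 7.69840011e-05,  1.25068610e-03, -2.98859458e-04,  1.02448049e-04,
        5.66807833e-04, -1.15814664e-03]), 'tau': array([-3.43589763e-04, -5.20385814e+01,  4.64806688e+01,  1.62363262e-02,
       -1.43354828e-05, -9.88957225e-06]), 'tcp_pos': array([0.17179146, 0.52224827, 0.23059669]), 'ee_rot': array([-1.13806001e-04,  1.58249600e-01,  9.87398928e-01, -6.38774113e-04]), 'force': array([ 0.67464778, -0.34364145,  0.13323492]), 'wrist_torque': array([ 0.04885847,  0.0106446 , -0.00896748]), 'width': 0.9946034628730441}
top {'fovy': 56.92406342232868, 'cx': 316.51752947422517, 'cy': 240.17695790414214, 'dist_coeffs': array([0.00595845, 0.        , 0.        , 0.        , 0.        ]), 'R': array([[ 0.01935469, -0.99956448,  0.02227654],
       [-0.98596597, -0.02277719, -0.16538534],
       [ 0.16582071, -0.01876293, -0.98597741]]), 't': array([-0.05126631,  0.51627114,  0.84460572])}
scene {'fovy': 51.65373503526159, 'cx': 331.7037657830421, 'cy': 242.39805963081554, 'dist_coeffs': array([0.00836593, 0.        , 0.        , 0.        , 0.        ]), 'R': array([[-0.60315568,  0.79749247, -0.01445607],
       [ 0.47674838,  0.34592345, -0.80811382],
       [-0.639464  , -0.49431035, -0.58884894]]), 't': array([ 0.37133674, -0.21093294,  1.48536231])}
```

View pics/top0.png

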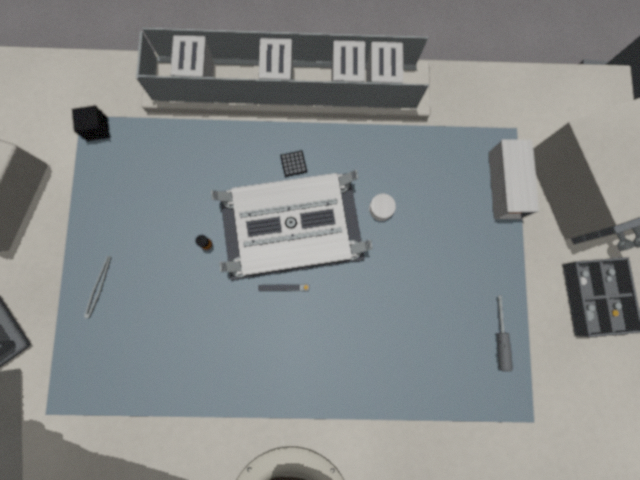

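View pics/scene0.png

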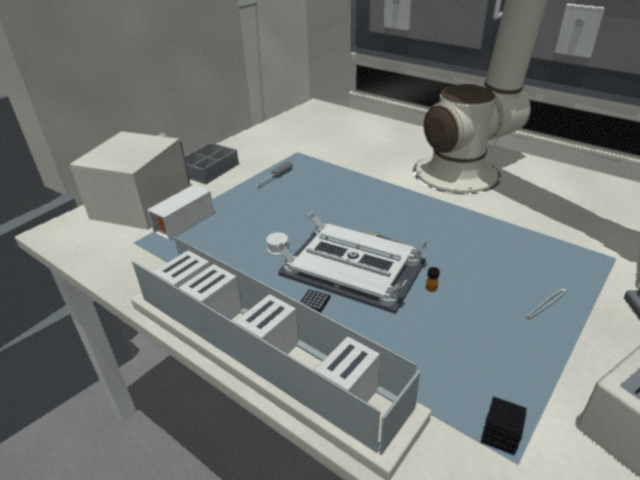

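```bash
cat > h.py <<'E'
import numpy as np,cv2
def K(p):
    f=240/np.tan(np.radians(p["fovy"])/2); return np.array([[f,0,p["cx"]],[0,f,p["cy"]],[0,0,1]])
def px2w(p,uv,z):
    q=cv2.undistortPoints(np.array(uv,float).reshape(-1,1,2),K(p),p["dist_coeffs"]).reshape(-1,2)
    d=np.c_[q,np.ones(len(q))]@p["R"]; c=-p["R"].T@p["t"]
    return c+d*((z-c[2])/d[:,2])[:,None]
def w2px(p,X):
    return cv2.projectPoints(np.array(X,float).reshape(-1,1,3),cv2.Rodrigues(p["R"])[0],p["t"],K(p),p["dist_coeffs"])[0].reshape(-1,2)
E
python3 - <<'E'
import cv2
im=cv2.imread("pics/top0.png")
cv2.imwrite("pics/top0z.png",cv2.resize(im[145:305,190:400],None,fx=3.8,fy=3.75,interpolation=cv2.INTER_CUBIC))
E
```

```text
(no output)
```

View pics/top0z.png

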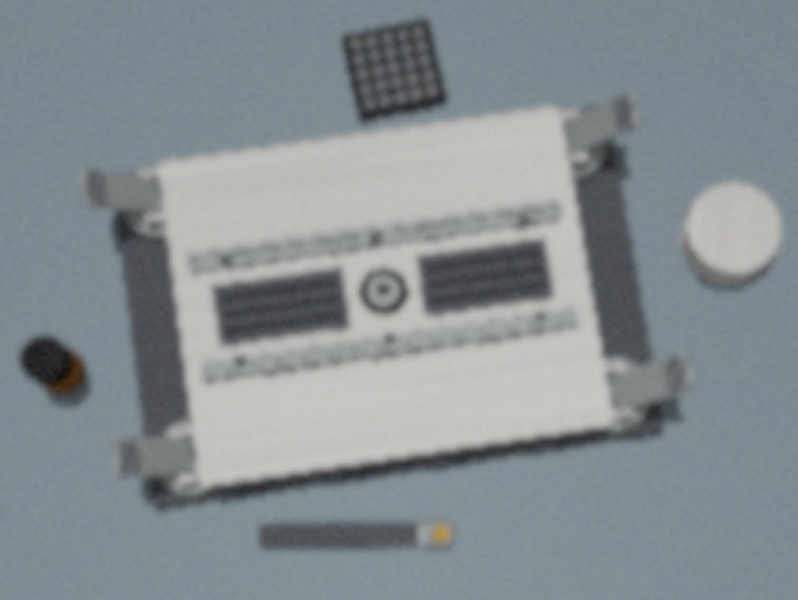

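```bash
cat > geo.py <<'E'
from h import *
from cell import env
p=env.camera_params("top")
z=np.array([[162,163],[560,108],[612,425],[200,485]],float)
uv=np.c_[190+z[:,0]/3.8,145+z[:,1]/3.75]-0.0
W=px2w(p,uv,.038)[:,:2]
L=np.array([[90,110],[90,-110],[-90,-110],[-90,110]])/1000
mu=W.mean(0); U,S,V=np.linalg.svd((L).T@(W-mu)); R=(U@V).T
yaw=np.arctan2(R[1,0],R[0,0])
def w(x,y): return mu+R@np.array([x,y])/1000
if __name__=="__main__":
    print(W,mu,yaw); print("res mm",(W-mu-L@R.T)*1000)
    print("sides",[np.linalg.norm(W[i]-W[(i+1)%4]) for i in range(4)])
    print("stud",px2w(p,[[190+384/3.8,145+290/3.75]],.038))
    for n,sx,sy in(("fl",-1,1),("fr",-1,-1),("bl",1,1),("br",1,-1)):
        print(n,w(sx*72,sy*88),np.linalg.norm(w(sx*72,sy*88)))
    print("spool",px2w(p,[[190+735/3.8,145+230/3.75]],.03),"vial",px2w(p,[[190+47/3.8,145+360/3.75]],.052))
    # tab end px -> y,x in plate frame assume z
    for n,x,y in(("bl",88,190),("br",630,110),("fr",688,375),("fl",120,457)):
        q=px2w(p,[[190+x/3.8,145+y/3.75]],.068)[0,:2]; print(n,R.T@(q-mu)*1000)
E
python3 geo.py
```

```text
[[ 0.62165764  0.13361055]
 [ 0.65866938 -0.08092945]
 [ 0.48281106 -0.11048847]
 [ 0.44604408  0.10494724]] [0.55229554 0.01178497] 0.1676217182883839
res mm [[-1.02432086 -1.64810704]
 [-0.71691788  0.72845233]
 [ 0.90194434  1.20024638]
 [ 0.8392944  -0.28059168]]
sides [np.float64(0.21770916018621286), np.float64(0.17832522079930319), np.float64(0.21855058745040187), np.float64(0.17793737546116636)]
stud [[0.55370547 0.01199437 0.038     ]]
fl [0.46662293 0.08653926] 0.4745798208501255
fr [ 0.4959864  -0.08699398] 0.5035578038174294
bl [0.60860468 0.11056392] 0.6185661121785677
br [ 0.63796815 -0.06296933] 0.6410682417364036
spool [[ 0.59376349 -0.17770728  0.03      ]] vial [[0.50897226 0.18514766 0.052     ]]
bl [ 70.17828912 144.26679484]
br [  73.75302109 -142.02112633]
fr [ -72.0007273  -148.31779456]
fl [-72.36798374 143.82508494]
```

Call:
apply_moves --pt "150 -220 0 0.24 0" --pt "150 -220 0 0.24 0" --pt "150 -220 0 0.24 0" --pt "150 -220 0 0.24 0" --pt "150 -220 0 0.24 0" --pt "150 -220 0 0.24 0" --pt "150 -220 0 0.24 0" --pt "295 -436 -100 0.485 0" --pt "295 -436 -100 0.485 0" --pt "295 -436 -100 0.485 0" --pt "295 -436 -100 0.485 0" --pt "295 -436 -100 0.485 0" --pt "295 -436 -100 0.485 0" --pt "295 -436 -100 0.485 0" --pt "295 -436 -100 0.485 0" --pt "295 -436 -100 0.485 0" --pt "295 -436 -100 0.485 0" --pt "295 -436 -100 0.485 0" --force 30

```text
t: 1.6
tcp_pos: [0.4666, 0.0871, 0.1312]
ee_rot: [0.0, -0.084, 0.996, -0.0]
force: [-0.9, 0.9, 1.1]
width: 0.0
```

Call:
apply_moves --pt "0 0 -40 0 0" --pt "0 0 -70 0 0" --pt "0 0 -86 0 0" --pt "0 0 -89 0 0" --pt "0 0 -89 0 0"

```text
t: 2.02
tcp_pos: [0.4659, 0.088, 0.042]
ee_rot: [-0.0, -0.085, 0.996, -0.0]
force: [-0.4, -0.5, 0.2]
width: -0.001
```

```bash
python3 - <<'E'
from geo import *
for n in("scene","wrist"):
    cv2.imwrite(f"pics/{n}1.png",env.capture(n)[:,:,::-1])
E
```

```text
(no output)
```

View pics/wrist1.png

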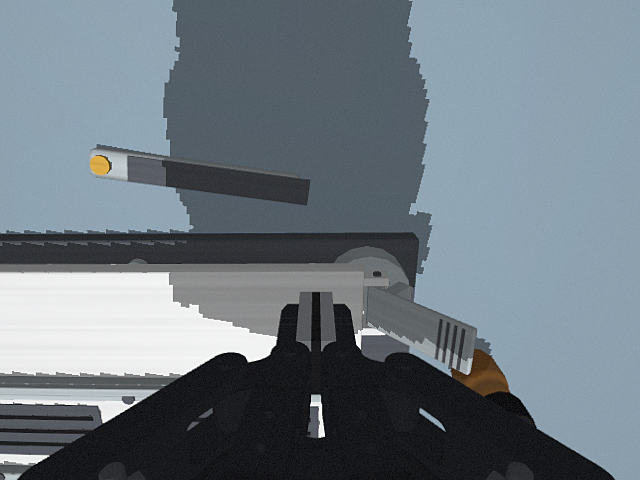

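View pics/scene1.png

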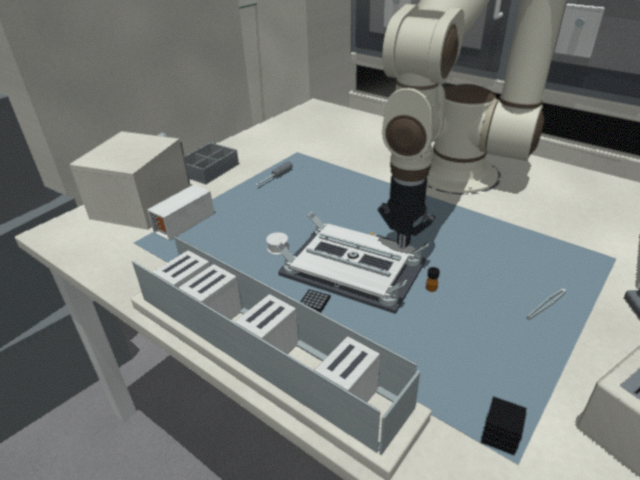

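```bash
python3 -c "
from cell import env
print(env.sense()['joints'])"
```

```text
[ 1.86552624e-01 -8.32616899e-02 -3.57017653e-01  1.29443470e+00
 -9.59789773e-04  1.70457778e-02]
```

Call:
apply_moves --pt "0 0 35 0 0" --pt "0 0 35 0.25 0" --pt "0 0 35 1.57 0" --pt "0 0 35 1.57 0" --pt "0 0 35 1.57 0" --pt "0 0 35 1.57 0" --pt "0 0 35 1.57 0" --pt "0 0 35 1.57 0" --pt "0 0 35 1.57 0" --pt "0 0 35 1.57 0" --pt "0 0 35 1.57 0" --pt "0 0 35 1.57 0" --pt "0 0 35 1.57 0" --pt "0 0 35 1.57 0" --pt "0 0 35 1.57 0" --pt "0 0 0 1.57 0" --pt "0 0 0 1.57 0" --pt "0 0 0 1.57 0"

```text
t: 3.62
tcp_pos: [0.4664, 0.0879, 0.0438]
ee_rot: [-0.0, 0.764, -0.646, -0.001]
force: [0.5, -0.2, 0.4]
width: 0.001
```

Call:
apply_moves --pt "0 0 -2 0 0" --pt "0 0 -4 0 0" --pt "0 0 -5 0 0" --pt "0 0 -6 0 0" --pt "0 0 -6 0 0"

```text
t: 4.03
tcp_pos: [0.4666, 0.0879, 0.0381]
ee_rot: [-0.001, 0.764, -0.646, -0.001]
force: [-0.4, 0.2, 0.2]
width: 0.001
```

Call:
apply_moves --pt "0 0 -0.5 0 0" --pt "0 0 -1 0 0" --pt "0 0 -1.5 0 0" --pt "0 0 -1.5 0 0"

```text
t: 4.37
tcp_pos: [0.4667, 0.0879, 0.0378]
ee_rot: [-0.001, 0.764, -0.646, -0.001]
force: [-5.2, -1.0, 10.3]
width: -0.001
```

Call:
apply_moves --pt "0 0 25 0 0" --pt "29 -175 35 0 0" --pt "29 -175 35 0 0" --pt "29 -175 35 0 0" --pt "29 -175 35 0 0" --pt "29 -175 35 0 0" --pt "29 -175 35 0 0" --pt "29 -175 4 0 0" --pt "29 -175 4 0 0" --pt "29 -175 2 0 0" --pt "29 -175 1 0 0" --pt "29 -175 1 0 0"

```text
t: 5.37
tcp_pos: [0.4957, -0.0863, 0.0394]
ee_rot: [-0.001, 0.764, -0.645, -0.001]
force: [0.4, -0.5, -0.5]
width: -0.003
```

Call:
apply_moves --pt "0 0 -0.5 0 0" --pt "0 0 -1 0 0" --pt "0 0 -1.5 0 0" --pt "0 0 -2 0 0" --pt "0 0 -2 0 0"

```text
t: 5.78
tcp_pos: [0.4959, -0.0862, 0.0379]
ee_rot: [-0.001, 0.764, -0.645, -0.001]
force: [-1.4, 1.3, 4.0]
width: -0.002
```

Call:
apply_moves --pt "0 0 -0.7 0 0" --pt "0 0 -1.5 0 0" --pt "0 0 -1.5 0 0"

```text
t: 6.03
tcp_pos: [0.4959, -0.0862, 0.0376]
ee_rot: [-0.001, 0.764, -0.645, -0.001]
force: [-4.8, 1.1, 12.9]
width: 0.002
```

FR firm. Next BR, at (0.638, -0.063).

Call:
apply_moves --pt "0 0 25 0 0" --pt "142 23 35 0 0" --pt "142 23 35 0 0" --pt "142 23 35 0 0" --pt "142 23 35 0 0" --pt "142 23 35 0 0" --pt "142 23 35 0 0" --pt "142 23 4 0 0" --pt "142 23 4 0 0" --pt "142 23 2 0 0" --pt "142 23 1 0 0" --pt "142 23 1 0 0"

```text
t: 7.03
tcp_pos: [0.6378, -0.0634, 0.0397]
ee_rot: [-0.002, 0.764, -0.645, -0.0]
force: [0.5, 0.0, -0.2]
width: 0.001
```

Call:
apply_moves --pt "0 0 -0.5 0 0" --pt "0 0 -1 0 0" --pt "0 0 -1.5 0 0" --pt "0 0 -2 0 0" --pt "0 0 -2.5 0 0" --pt "0 0 -2.5 0 0"

```text
t: 7.53
tcp_pos: [0.6378, -0.0634, 0.0372]
ee_rot: [-0.002, 0.764, -0.645, -0.0]
force: [-0.1, 0.3, -0.1]
width: 0.002
```

Call:
apply_moves --pt "0 0 -0.5 0 0" --pt "0 0 -1 0 0" --pt "0 0 -1.5 0 0" --pt "0 0 -2 0 0" --pt "0 0 -2 0 0"

```text
t: 7.95
tcp_pos: [0.638, -0.0635, 0.0352]
ee_rot: [-0.002, 0.764, -0.645, -0.0]
force: [1.4, -0.3, 1.7]
width: 0.002
```

Loose corner: BR. Press on to its stop.

Call:
apply_moves --pt "0 0 -0.7 0 0" --pt "0 0 -1.4 0 0" --pt "0 0 -2 0 0" --pt "0 0 -2 0 0"

```text
t: 8.28
tcp_pos: [0.6381, -0.0635, 0.0343]
ee_rot: [-0.002, 0.764, -0.645, 0.0]
force: [-1.9, -0.5, 8.6]
width: -0.0
```

Call:
apply_moves --pt "0 0 0 0 0" --pt "0 0 30 0 0" --pt "0 0 65 0 0" --pt "11 -65 65 0 0" --pt "11 -65 65 0 0" --pt "11 -65 65 0 0" --pt "11 -65 50 0 0" --pt "11 -65 42 0 0" --pt "11 -65 42 0 0"

```text
t: 9.03
tcp_pos: [0.6477, -0.128, 0.0734]
ee_rot: [-0.001, 0.764, -0.645, -0.002]
force: [-0.4, 0.4, -0.3]
width: 0.002
```

```bash
python3 - <<'E'
from geo import *
for n in("scene","wrist"):
    cv2.imwrite(f"pics/{n}2.png",env.capture(n)[:,:,::-1])
im=cv2.imread("pics/scene2.png")[180:330,230:450]
cv2.imwrite("pics/scene2z.png",cv2.resize(im,None,fx=3.6,fy=3.6,interpolation=cv2.INTER_CUBIC))
E
```

```text
(no output)
```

View pics/scene2z.png

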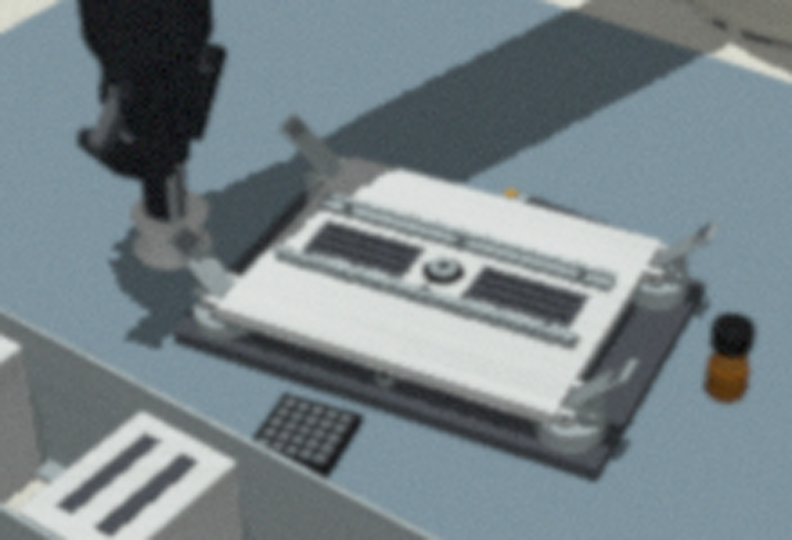

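View pics/wrist2.png

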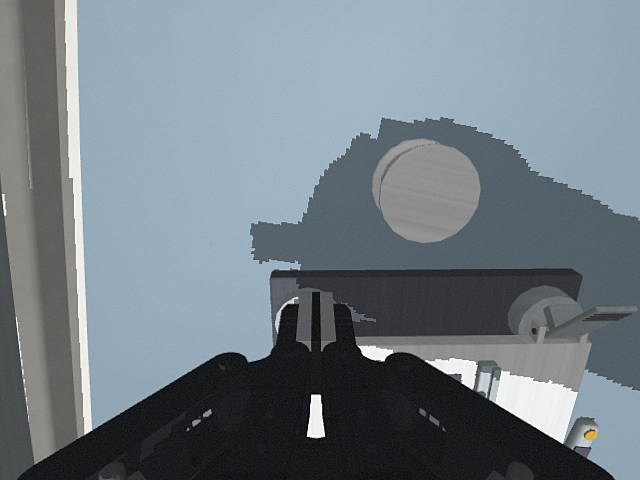

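The fingertip is over the BR tab's outer end (zoom ≈(175,225)), the other three tabs stand, and the linkage is clear of the spool, which lies 60+ mm off. Press down.

Call:
apply_moves --pt "1 -0.5 -5 0 0" --pt "1 -0.5 -10 0 0" --pt "1 -0.5 -14 0 0" --pt "1 -0.5 -17 0 0" --pt "1 -0.5 -20 0 0" --pt "1 -0.5 -20 0 0"

```text
t: 9.63
tcp_pos: [0.6519, -0.1322, 0.0592]
ee_rot: [-0.001, 0.763, -0.646, 0.005]
force: [2.2, -16.9, 15.4]
width: 0.001
```

```bash
python3 - <<'E'
from geo import *
cv2.imwrite("pics/wrist3.png",env.capture("wrist")[:,:,::-1])
im=env.capture("scene")[:,:,::-1]
cv2.imwrite("pics/scene3z.png",cv2.resize(im[200:300,240:360],None,fx=6,fy=6,interpolation=cv2.INTER_CUBIC))
s=env.sense();print(s['tcp_pos'],s['force'],s['ee_rot'],R.T@(s['tcp_pos'][:2]-mu)*1000)
E
```

```text
[ 0.65182076 -0.13214529  0.05930929] [  1.69983775 -16.03390603  14.73202141] [-0.00112772  0.76317732 -0.64617236  0.00451576] [  74.11729245 -158.51755904]
```

View pics/scene3z.png

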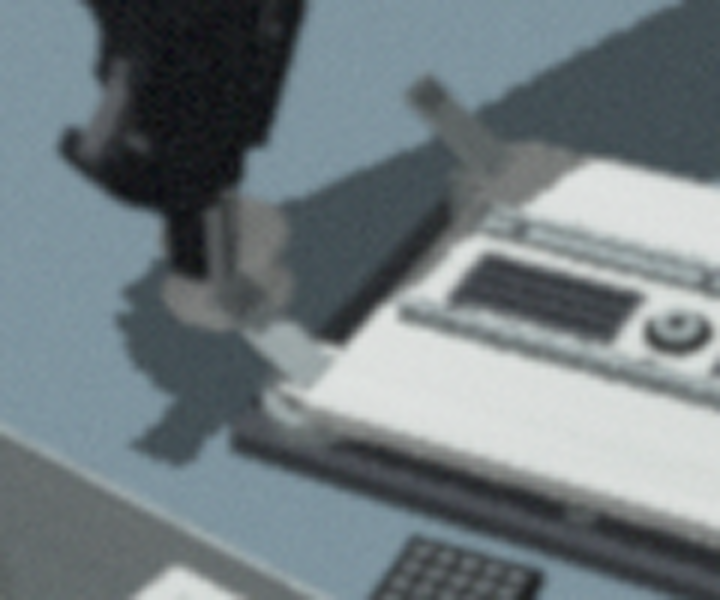

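View pics/wrist3.png

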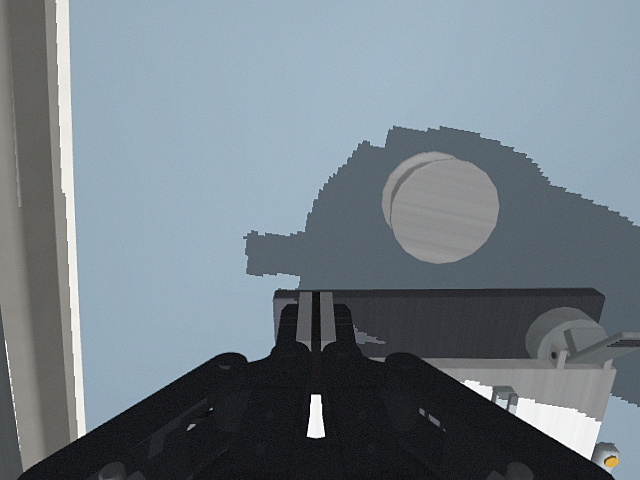

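Call:
apply_moves --pt "0 0 6 0 0" --pt "0 0 25 0 0" --pt "-3.5 12.5 25 0 0" --pt "-3.5 12.5 25 0 0" --pt "-3.5 12.5 25 0 0"

```text
t: 10.15
tcp_pos: [0.6481, -0.1188, 0.0838]
ee_rot: [-0.001, 0.764, -0.646, 0.004]
force: [0.6, 0.2, -0.3]
width: 0.001
```

```bash
python3 - <<'E'
from geo import *
im=env.capture("scene")[:,:,::-1]
cv2.imwrite("pics/scene4z.png",cv2.resize(im[200:300,240:360],None,fx=6,fy=6,interpolation=cv2.INTER_CUBIC))
s=env.sense();print(s['tcp_pos'],s['force'],s['ee_rot'],R.T@(s['tcp_pos'][:2]-mu)*1000)
E
```

```text
[ 0.64793112 -0.11908311  0.08335585] [-0.50278817 -1.02234724 -0.33902084] [-0.0008506   0.76347241 -0.64582757  0.00398943] [  72.46143042 -144.98951211]
```

View pics/scene4z.png

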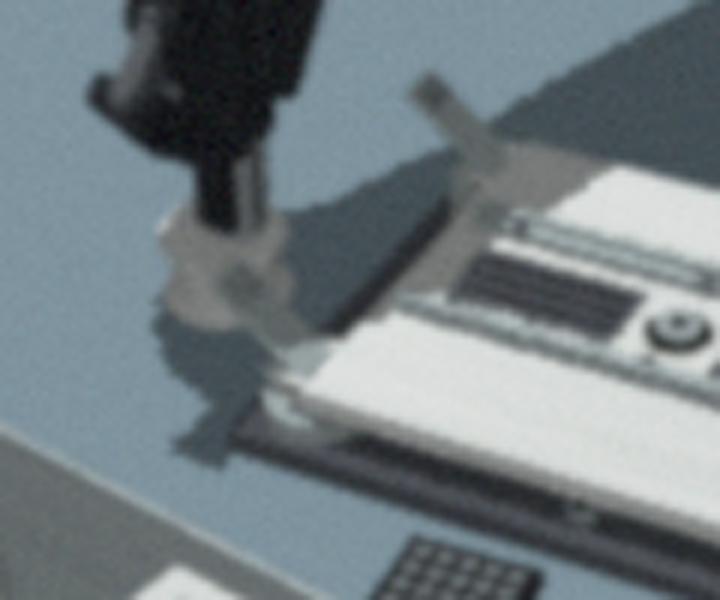

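Call:
apply_moves --pt "0 1 -10 0 0" --pt "0 1 -15 0 0" --pt "0 1 -19 0 0" --pt "0 1 -22 0 0" --pt "0 1 -25 0 0" --pt "0 1 -25 0 0"

```text
t: 10.7
tcp_pos: [0.6482, -0.1191, 0.0583]
ee_rot: [-0.001, 0.763, -0.646, 0.005]
force: [1.1, -2.7, 4.2]
width: -0.001
```

Call:
apply_moves --pt "0 0 -2 0 0" --pt "0 0 -4 0 0" --pt "0 0 -6 0 0" --pt "0 0 -8 0 0" --pt "0 0 -8 0 0"

```text
t: 11.12
tcp_pos: [0.6482, -0.1193, 0.05]
ee_rot: [-0.0, 0.763, -0.646, 0.005]
force: [-0.2, -0.2, 2.3]
width: 0.001
```

Call:
apply_moves --pt "0 0 -2 0 0" --pt "0 0 -4 0 0" --pt "0 0 -6 0 0" --pt "0 0 -8 0 0" --pt "0 0 -10 0 0" --pt "0 0 -10 0 0"

```text
t: 11.62
tcp_pos: [0.6482, -0.1196, 0.0397]
ee_rot: [-0.0, 0.763, -0.646, 0.005]
force: [1.7, -0.9, 2.5]
width: -0.001
```

Call:
apply_moves --pt "0 0 -1 0 0" --pt "0 0 -2 0 0" --pt "0 0 -3 0 0" --pt "0 0 -3 0 0"

```text
t: 11.95
tcp_pos: [0.6483, -0.1199, 0.0377]
ee_rot: [-0.0, 0.763, -0.646, 0.005]
force: [-2.7, -2.3, 9.4]
width: -0.001
```

Call:
apply_moves --pt "0 0 -1 0 0" --pt "0 0 -1 0 0" --pt "0 0 20 0 0" --pt "0 0 55 0 0" --pt "-10 56 55 0 0" --pt "-10 56 55 0 0" --pt "-10 56 55 0 0"

```text
t: 12.53
tcp_pos: [0.6377, -0.0607, 0.0926]
ee_rot: [-0.001, 0.764, -0.645, 0.005]
force: [0.1, -0.3, -0.1]
width: 0.0
```

```bash
python3 - <<'E'
from geo import *
im=env.capture("scene")[:,:,::-1]
cv2.imwrite("pics/scene5z.png",cv2.resize(im[190:310,240:440],None,fx=4,fy=4,interpolation=cv2.INTER_CUBIC))
s=env.sense();print(s['tcp_pos'],s['force'],s['ee_rot'],R.T@(s['tcp_pos'][:2]-mu)*1000)
E
```

```text
[ 0.6377543  -0.06214782  0.09206824] [1.30412834 0.30715517 0.31969668] [-1.08613494e-04  7.63834165e-01 -6.45394908e-01  4.77176660e-03] [ 71.92620555 -87.15433238]
```

View pics/scene5z.png

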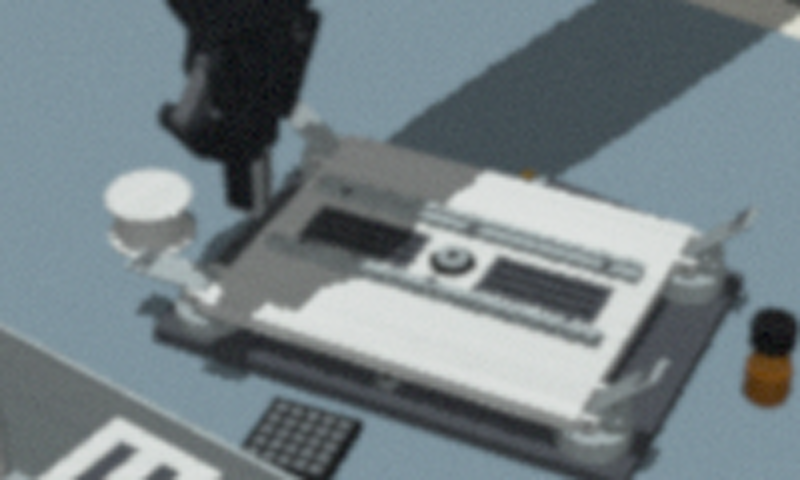

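```bash
python3 - <<'E'
from geo import *
q=env.camera_params("scene")
for a in(0,.1,.2,.3,.5,.8):
    pts=[]
    for dx in(-10,10):
        y=-(116+47*np.cos(a)-4*np.sin(a)); z=.034+(47*np.sin(a)+4*np.cos(a))/1000
        pts.append([*w(72+dx,y),z])
    print(a,((w2px(q,pts)-[240,190])*4).round(1).tolist())
pts=[[*w(72+d,-116),.038] for d in(-10,10)];print("hinge",((w2px(q,pts)-[240,190])*4).round(1).tolist())
pts=[[*w(90,-110),.038],[*w(90,110),.038]];print("corners",((w2px(q,pts)-[240,190])*4).round(1).tolist())
im=cv2.imread("pics/scene5z.png");cv2.imwrite("pics/s5.png",cv2.resize(im[150:350,80:300],None,fx=3,fy=3,interpolation=cv2.INTER_CUBIC))
E
```

```text
0 [[143.8, 237.6], [124.4, 256.9]]
0.1 [[144.1, 231.3], [124.6, 250.5]]
0.2 [[145.1, 225.2], [125.6, 244.5]]
0.3 [[146.8, 219.6], [127.2, 238.8]]
0.5 [[152.2, 209.6], [132.6, 228.8]]
0.8 [[165.2, 198.8], [145.6, 218.0]]
hinge [[215.1, 260.1], [196.3, 280.0]]
corners [[198.0, 291.1], [571.7, 412.4]]
```

View pics/s5.png

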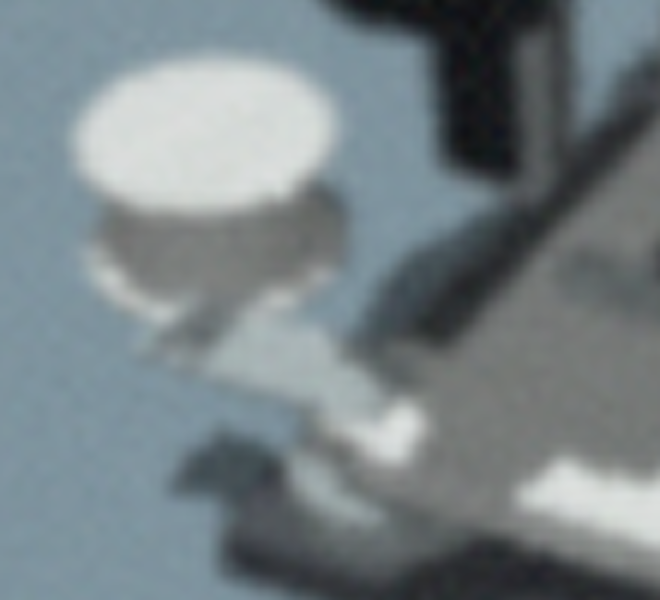

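Call:
apply_moves --pt "0 0 -30 0 0" --pt "0 0 -48 0 0" --pt "0 0 -51.5 0 0" --pt "0 0 -53 0 0" --pt "0 0 -53.5 0 0" --pt "0 0 -54 0 0" --pt "0 0 -54.5 0 0" --pt "0 0 -54.5 0 0"

```text
t: 13.25
tcp_pos: [0.6373, -0.0626, 0.0378]
ee_rot: [0.0, 0.764, -0.646, 0.004]
force: [-3.5, 1.0, 6.5]
width: -0.005
```

Firm at 0.0378 with 6.5 N. A little more for certainty, then clear.

Call:
apply_moves --pt "0 0 -0.8 0 0" --pt "0 0 -1.2 0 0" --pt "0 0 -1.2 0 0"

```text
t: 13.5
tcp_pos: [0.6373, -0.0627, 0.0377]
ee_rot: [-0.0, 0.764, -0.646, 0.004]
force: [-4.7, 3.8, 11.1]
width: -0.001
```

Call:
apply_moves --pt "0 0 10 0 0" --pt "0 0 40 0 0" --pt "0 0 80 0 0" --pt "0 0 120 0 0" --pt "-100 0 170 0 0" --pt "-200 0 170 0 0" --pt "-280 0 170 0 0" --pt "-280 0 170 0 0" --pt "-280 0 170 0 0" --pt "-280 0 170 0 0" --pt "-280 0 170 0 0" --pt "-280 0 170 0 0"

```text
t: 14.5
tcp_pos: [0.3529, -0.0628, 0.2101]
ee_rot: [-0.001, 0.763, -0.646, 0.005]
force: [0.3, 0.7, 0.6]
width: -0.001
```

```bash
python3 - <<'E'
from geo import *
im=env.capture("scene")[:,:,::-1]
cv2.imwrite("pics/scene6z.png",cv2.resize(im[190:310,240:440],None,fx=4,fy=4,interpolation=cv2.INTER_CUBIC))
im=env.capture("top")[:,:,::-1]
cv2.imwrite("pics/top6z.png",cv2.resize(im[145:305,190:400],None,fx=3.8,fy=3.75,interpolation=cv2.INTER_CUBIC))
E
```

```text
(no output)
```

View pics/scene6z.png

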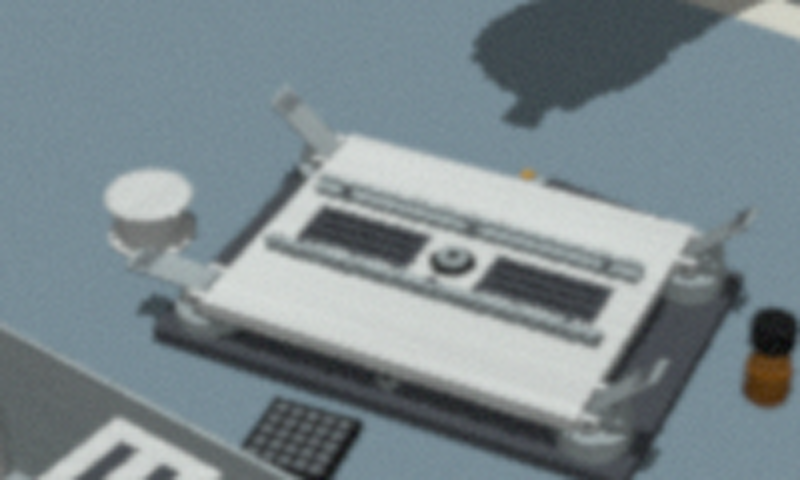

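View pics/top6z.png

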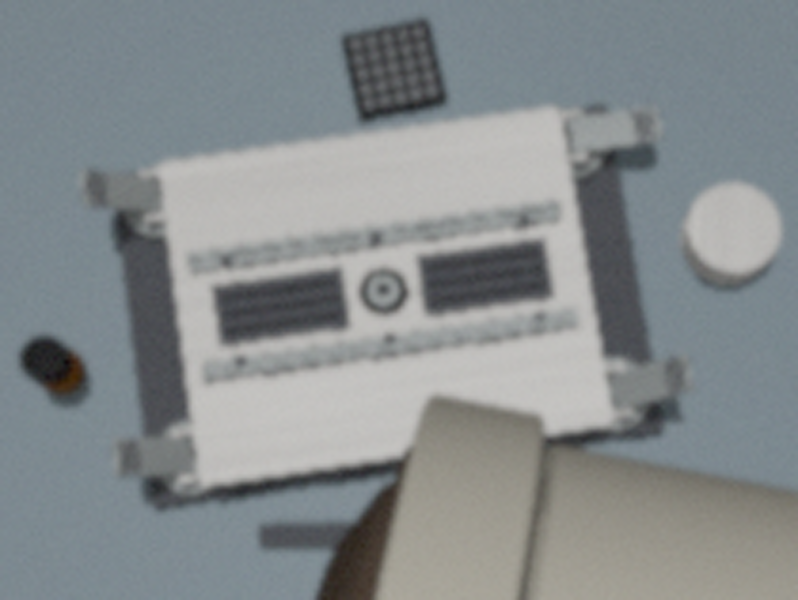

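The BR tab (top picture ≈(610,130), tip near (658,125)) lies flat, its top in line with the plate. The other three tabs stand as they did at the start, and the bystanders in view are where they were. The arm is clear of everything.

```bash
python3 -c "
from cell import env
print(env.close_job())"
```

```text
the job is handed in; nothing more can be done
None
```

The back right corner was the one that rocked. Its shim is now down flat, the corner is firm, and the job is handed in; no verdict was reported.

- **Finding it:** Front left and front right held at about 0.038 m under 10 to 13 N. Back right sank to 0.0343 m under 8.6 N. I did not press back left, since only one button is short.
- **Laying the shim:** My first push on the back right tab was too far out. The fingertip got pushed sideways with about 17 N, so I backed off and pressed about 10 mm closer to the hinge. The tab then went down and stopped at 0.0377 m under about 9 N.
- **Last checks:** Pressed again, the corner held at 0.0377 m under 11 N. The final pictures show that tab flat, the other three standing, and the vial, spool and chip tray where they were. The arm ended clear, and the clock read about 14.5 s.
- **Not checked closely:** I judged the flat tab from the pictures and the press height, not from a measured angle. The arm partly hid the feeler gauge in the last top view, and I did not look again at the driver, tweezers or magazine; the arm never came down near any of them except the feeler gauge, which lies just in front of the plate.

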